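Find the worn bottle seat of the bench filler

ROBOT

A 7-joint arm with a two-finger parallel gripper is mounted at the origin on the work surface. World frame = base frame: x ahead of the robot, y to its left, z up, the work surface at z = 0. Lengths are in mm, angles in rad, forces in N, time in s.
With the tool pointing down it reaches from about 400 to 875 mm from the base axis. Payload 19.3 kg.
Tool frame: the origin (TCP) lies at the very end of the fingers, on their centre line; the grasp point (between the pads) lies 19 mm behind it (grip_point_offset is the z of the grasp point in the tool frame, in mm); z points along the fingers, x is the direction in which the jaws open and shut, and the axes are right-handed (so a half turn about z gives the same grasp; the last joint's range is limited). The gripper opens to 85 mm and grips with 20 to 120 N. Pads are 22 mm wide; open, the fingers measure 114 mm over their backs; the gripper's body (76 mm by 85 mm) begins 54 mm behind the grasp point. The pads swing forward as they close: fully open they stand 13 mm farther back than shut.
Start: joints at [1.157, 0.521, -0.036, 1.599, 0.021, 1.021, -0.113], TCP at [210.639, -588.426, 207.791] pointing down, gripper open.
Joint ranges: [-2.91, 2.91], [-0.3, 2.13], [-1.5, 1.42], [0.17, 2.43], [-1.26, 4.41], [0.16, 1.93], [-2.52, 2.52]. Speed limits (rad/s): [1.89, 1.89, 2.39, 2.39, 3.01, 3.01, 3.01].

INTERFACE

Orientations are given as a 3x3 rotation matrix whose columns are the frame's x, y, z axes.
In Python, from workcell import movep, movel, goto_joints, open_gripper, clamp, wait, inverse_kinematics, read_state, camera, PlanningError, finish_job, grip_point_offset gives the robot as it stands. Calls block until the motion is done:
- movep(position, orientation): joint-space move of the TCP to a pose.
- movel(position, frame=None, max_speed=150, guard=None): straight line of the TCP; frame=None keeps the orientation; max_speed is the mean speed in mm/s. With guard (N) it stops when the force on the tool has changed by that much, and returns True; else False.
- goto_joints(angles): joint-space move.
- open_gripper() and clamp(): open the fingers fully, or close them until they stop; the grip force is fixed at half the most.
- wait(seconds).
- inverse_kinematics(position, orientation): joint angles nearest the present ones, or None.
- read_state(): the state.
- camera(name): name is "scene" or "side" or "wrist"; returns a dict with "image" (420x560x3 uint8, blue, green, red), "range_z" (420x560 float32, mm along the optical axis (not along the pixel's ray), 0 where there is no reading), "fx", "fy", "cx", "cy" (pixels), "cam_to_world" (4x4, takes a point from camera to world coordinates). Camera axes: x right, y up, looking along -z (the intrinsics and any distortion apply to the point x, -y, -z); pixel columns grow to the right and rows downward; lengths in mm; the calibration is good to about 2 mm. A picture is of the moment at which its call begins.
A pose or a line that the arm cannot do raises PlanningError and nothing moves.
- finish_job(): hands the job in, once; it reports no verdict.
The state is a dict: "time": time; "qpos": joint angles; "qvel": joint speeds; "joint_efforts": joint torques, N m; "eef_pos": TCP position; "tool_rot": TCP orientation; "ft_force": force on the tool from outside, world axes, zero at the start; "torque": the same for the moment, N m; "finger_gap": finger opening in mm.
Only numpy, scipy, OpenCV 4.12 (cv2) and the standard library are available. Lean on these libraries where they do the work, as an engineer would, in place of code of your own. Each camera call takes 0.05 s, during which the arm holds its last target. There are 200 camera calls.

TASK

One of the three spring-mounted bottle pads on the filler rail has gone soft: with your fingertips press the pads one at a time, from the robot's left to its right, each at least half-way down, letting each come back up, to feel which is the softest. Only then push the tag in front of that softest pad all the way down to mark it for a new spring, leaving the other two tags up. Grasp nothing, leave the bottles, glass and other things standing where they are, and finish with the hand clear.

Things in the scene. Friction and masses are not known exactly. Their poses are not given: they have to be found in the camera images.
- rail: fixed flat aluminium rail under the three pads, 220 (x) x 500 (y) x 15 mm high; origin at the centre of its underside; x points away from the robot (within 0.25 rad), y to the robot's left along the row, pads at y = +165, 0, -165 mm. Well clear of it stand two loose 270 mm bottles (far left, far right) and, beyond it, a low loose tin: leave them alone
- left_pad (a point): top centre of the left pad when up, 90 mm above the table (fixed point, does not sink). Steel disc with black rubber face, 80 mm across, 12 thick, on a vertical spring over a green housing (190 x 88 x 30). The three look alike. Travel 18 mm, springs back. Starts to move at about 1 N, force grows steadily: 10 mm down the softest takes 4.5 N, the others 9 and 12 N (at most 21 at the stop)
- left_tag (a point): top centre of the left pad's tag when up, 80 mm above the table (fixed point, does not sink). T-shaped brass tab, top 24 (x) x 32 (y) x 5 mm, on the same housing, 95 mm from the pad's centre towards the robot (rail -x). Can be pushed 20 mm down to its stop, slides with about 4 N of friction and stays where it is left
- middle_pad (a point): top centre of the middle pad when up, 90 mm above the table (fixed point, does not sink). Steel disc with black rubber face, 80 mm across, 12 thick, on a vertical spring over a green housing (190 x 88 x 30). The three look alike. Travel 18 mm, springs back. Starts to move at about 1 N, force grows steadily: 10 mm down the softest takes 4.5 N, the others 9 and 12 N (at most 21 at the stop)
- middle_tag (a point): top centre of the middle pad's tag when up, 80 mm above the table (fixed point, does not sink). T-shaped brass tab, top 24 (x) x 32 (y) x 5 mm, on the same housing, 95 mm from the pad's centre towards the robot (rail -x). Can be pushed 20 mm down to its stop, slides with about 4 N of friction and stays where it is left
- right_pad (a point): top centre of the right pad when up, 90 mm above the table (fixed point, does not sink). Steel disc with black rubber face, 80 mm across, 12 thick, on a vertical spring over a green housing (190 x 88 x 30). The three look alike. Travel 18 mm, springs back. Starts to move at about 1 N, force grows steadily: 10 mm down the softest takes 4.5 N, the others 9 and 12 N (at most 21 at the stop)
- right_tag (a point): top centre of the right pad's tag when up, 80 mm above the table (fixed point, does not sink). T-shaped brass tab, top 24 (x) x 32 (y) x 5 mm, on the same housing, 95 mm from the pad's centre towards the robot (rail -x). Can be pushed 20 mm down to its stop, slides with about 4 N of friction and stays where it is left
- stopper: bystander, to be left alone: a cork bottle stopper, 30 mm across, 36 mm high, standing on the rail in one gap between seats; origin at the centre of its underside
- jigger: bystander, to be left alone: a waisted steel measure, 34 mm across, 46 mm high, standing on the rail in the other gap between seats; origin at the centre of its underside
- tumbler: bystander, to be left alone: a glass tumbler, 76 mm across, 85 mm high, on the robot's left; origin at the centre of its underside
- sample: bystander, to be left alone: a miniature amber sample bottle, 36 mm across, 100 mm high, on the robot's right; origin at the centre of its underside

How it is judged:
By the outcome, as a careful person would: the job done as asked, in the order asked, and still so for the second after the job is handed in, with the robot touching nothing.
It also fails if it takes over 56 s, if anything falls off the work surface, if the arm or the gripper's body presses on something with over 40 N, if the wrist force passes 120 N, or if a joint passes its speed limit or range.

## Working session

There is one attempt and no reset: what is moved stays moved. The work goes in short steps, each a Python script; the robot and the scene stay as the last script left them, time stands still between calls to the robot, and variables do not carry over. Pictures are saved under pics/ and viewed, about 8 in all and at most 12, crops included, and the job is handed in when it is done.

```bash
ls; mkdir -p pics; python3 - <<'E'
from workcell import *
import cv2,numpy as np
for n in("scene","side"):
    c=camera(n);cv2.imwrite(f"pics/{n}0.png",c["image"]);np.savez(f"{n}0.npz",**{k:np.asarray(v) for k,v in c.items()})
    print(n,c["fx"],c["cx"],c["cy"],np.round(c["cam_to_world"],3).tolist(),[k for k in c])
s=read_state();print(s)
E
```

```text
pics
scene 455.103394075418 280.98620037123993 209.27285117787403 [[-0.85, -0.337, 0.404, 1061.682], [0.526, -0.532, 0.663, 840.527], [-0.008, 0.777, 0.63, 889.358], [0.0, 0.0, 0.0, 1.0]] ['image', 'range_z', 'fx', 'fy', 'cx', 'cy', 'cam_to_world']
side 457.0530738740977 279.8718940945861 213.2137608609539 [[-0.994, 0.053, -0.1, 450.179], [-0.112, -0.581, 0.806, 997.245], [-0.015, 0.812, 0.584, 819.184], [0.0, 0.0, 0.0, 1.0]] ['image', 'range_z', 'fx', 'fy', 'cx', 'cy', 'cam_to_world']
{'time': 0.1, 'qpos': array([ 1.15678885,  0.52194259, -0.036313  ,  1.59993695,  0.02119603,
        1.02108477, -0.11283681]), 'qvel': array([ 0.00156342, -0.00146076,  0.00082568,  0.00046504,  0.00218097,
       -0.00113864, -0.00039009]), 'joint_efforts': array([ 2.42863964e-03, -9.28483343e+01,  1.98370300e+00, -3.70536661e+01,
        1.82005222e-02,  5.46841649e-03, -5.69971871e-05]), 'eef_pos': array([ 210.52624302, -588.14267534,  207.29584838]), 'tool_rot': array([[ 3.37015025e-01, -9.41499184e-01, -3.99405534e-04],
       [-9.41498754e-01, -3.37015254e-01,  9.02426800e-04],
       [-9.84239853e-04,  7.19084226e-05, -9.99999513e-01]]), 'ft_force': array([ 0.44512811, -0.34031917,  0.25806799]), 'torque': array([ 0.00053263, -0.019963  , -0.00061212]), 'finger_gap': 85.4753608649001}
```

View pics/scene0.png

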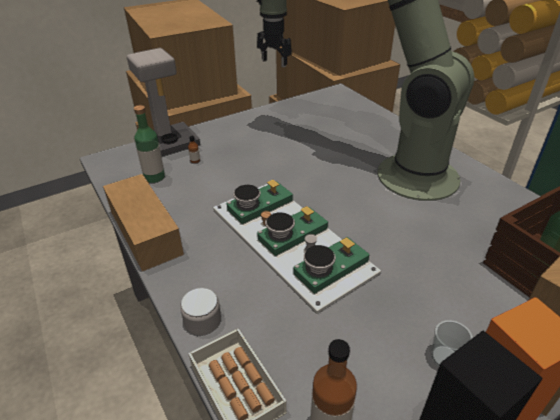

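View pics/side0.png

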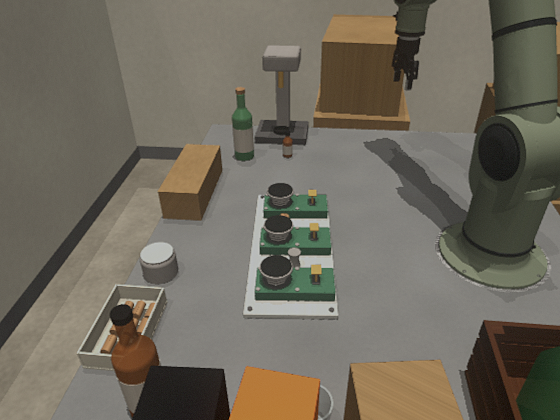

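The scene view shows the pads at about (247,193), (280,224), (319,260). The side view shows them at (281,190), (278,228), (276,268), with the tags to their right. I'll enlarge both.

```bash
cat > h.py <<'E'
import numpy as np,cv2
def load(n):
    d=np.load(n+".npz");return d
def ray(c,u,v):
    M=c["cam_to_world"];d=M[:3,:3]@np.array([(u-c["cx"])/c["fx"],-(v-c["cy"])/c["fy"],-1]);return M[:3,3],d
def atz(c,u,v,z):
    o,d=ray(c,u,v);return o+d*(z-o[2])/d[2]
def depth(c,u,v):
    o,d=ray(c,u,v);return o+d*c["range_z"][int(round(v)),int(round(u))]
def tri(c1,p1,c2,p2):
    o1,d1=ray(c1,*p1);o2,d2=ray(c2,*p2)
    s=np.linalg.lstsq(np.c_[d1,-d2],o2-o1,rcond=None)[0]
    a,b=o1+d1*s[0],o2+d2*s[1];return (a+b)/2,np.linalg.norm(a-b)
E
python3 - <<'E'
import cv2
a=cv2.imread("pics/scene0.png")[170:310,205:390];b=cv2.imread("pics/side0.png")[175:325,235:350]
cv2.imwrite("pics/c1.png",cv2.resize(a,None,fx=4,fy=4,interpolation=cv2.INTER_CUBIC))
cv2.imwrite("pics/c2.png",cv2.resize(b,None,fx=4,fy=4,interpolation=cv2.INTER_CUBIC))
E
```

```text
(no output)
```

View pics/c1.png

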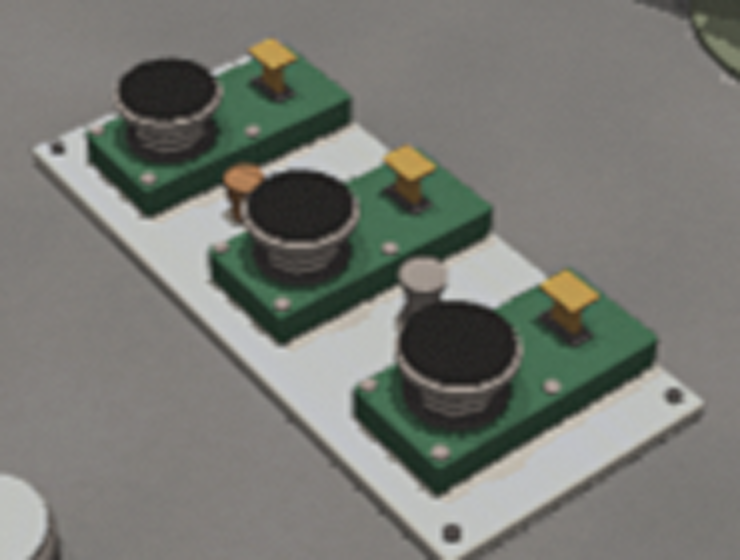

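View pics/c2.png

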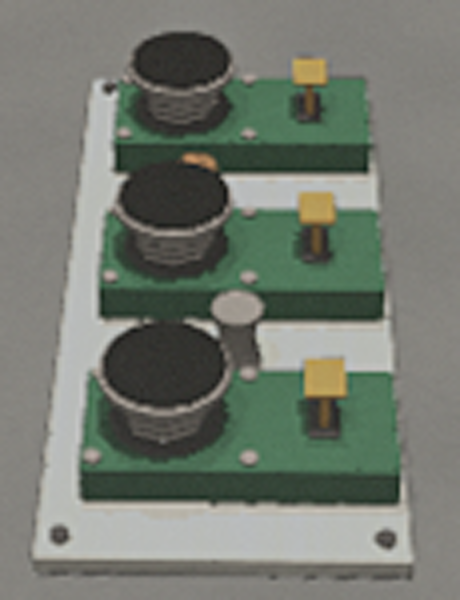

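Both crops show the pads' and tags' top faces clearly. In the scene crop the pads are at (458,345), (301,207), (168,91) and the tags at (569,292), (410,164), (271,54). In the side crop the pads are at (165,365), (174,196), (182,62) and the tags at (326,379), (316,207), (310,71). I'll triangulate these and fit the rail model.

```bash
cat > m.py <<'E'
from h import *
A,B=load("scene0"),load("side0")
S=np.array([(458,345),(301,207),(168,91),(569,292),(410,164),(271,54)])/4+[205,170]-.375
D=np.array([(165,365),(174,196),(182,62),(326,379),(316,207),(310,71)])/4+[235,175]-.375
P=[];
for i,(s,d) in enumerate(zip(S,D)):
    p,e=tri(A,s,B,d);P.append(p)
    z=90 if i<3 else 80
    print(np.round(p,1),round(e,1),np.round(depth(A,*s),1),np.round(depth(B,*d),1),np.round(atz(A,*s,z)[:2],1),np.round(atz(B,*d,z)[:2],1))
P=np.array(P)
L=np.array([(0,165),(0,0),(0,-165),(-95,165),(-95,0),(-95,-165)],float)
X=np.array([(atz(A,*s,90-10*(i>2))[:2]+atz(B,*d,90-10*(i>2))[:2])/2 for i,(s,d) in enumerate(zip(S,D))])
c=X.mean(0);l=L.mean(0);U,_,V=np.linalg.svd((L-l).T@(X-c));R=(U@V).T
F=(L-l)@R.T+c
print(np.degrees(np.arctan2(R[1,0],R[0,0])));print(np.round(F,1).tolist());print(np.round(X-F,1))
E
python3 m.py
```

```text
[561.6 200.   86. ] 2.6 [565.2 205.   90.3] [560.4 205.2  92.4] [565.  204.8] [560.8 202.5]
[575.3  36.1  86.9] 2.9 [577.6  40.2  89. ] [574.1  41.8  93.1] [578.2  41.1] [574.6  37.8]
[ 588.5 -129.1   85.8] 2.9 [ 590.7 -124.5   87.9] [ 587.  -120.6   93. ] [ 592.  -121.9] [ 587.6 -125.3]
[466.5 191.4  75.9] 1.6 [469.2 194.7  78.9] [466.2 194.1  79.5] [470.  195.6] [466.2 194.7]
[481.2  29.7  79.3] 3.2 [480.2  28.7  76.1] [480.8  30.7  82. ] [483.   32.5] [480.9  28. ]
[ 494.4 -139.    77. ] 2.8 [ 495.5 -136.9   77. ] [ 493.9 -134.9   81.3] [ 497.6 -133.3] [ 494.  -136.8]
4.871811043847612
[[562.5, 203.4], [576.5, 39.0], [590.5, -125.4], [467.8, 195.3], [481.8, 30.9], [495.8, -133.5]]
[[ 0.4  0.2]
 [-0.1  0.4]
 [-0.7  1.8]
 [ 0.3 -0.2]
 [ 0.1 -0.7]
 [-0.  -1.6]]
```

The fit agrees with both views to about 2 mm, with a yaw of 4.9°. Next I'll check the bottle clearance, close the fingers and move above the left pad, with a wrist look on the way.

```bash
cat > r.py <<'E'
from workcell import *
import numpy as np,cv2
t=np.radians(4.87)
R=np.array([[np.sin(t),-np.cos(t),0],[-np.cos(t),-np.sin(t),0],[0,0,-1]])
PAD=np.array([[562.5,203.4],[576.5,39.0],[590.5,-125.4]]);TAG=np.array([[467.8,195.3],[481.8,30.9],[495.8,-133.5]])
def st():
    s=read_state();return s["time"],s["eef_pos"],s["ft_force"]
E
python3 - <<'E'
from h import *
A,B=load("scene0"),load("side0")
print("green bottle",depth(A,150,160),depth(B,242,130),"sample",depth(B,287,147),"brown",depth(A,335,395), "tumbler",depth(A,452,345))
from r import *
clamp()
movep([*PAD[1]-[60,120],260],R);print(st())
movep([*(PAD[1]+TAG[1])/2,330],R);print(st())
c=camera("wrist");cv2.imwrite("pics/w0.png",c["image"]);np.savez("w0.npz",**{k:np.asarray(v) for k,v in c.items()})
movep([*PAD[0],110],R);print(st(),read_state()["finger_gap"])
E
```

```text
green bottle [ 773.44933019 -441.33669743   91.05415569] [ 756.72223749 -442.52294588  125.93095404] sample [ 602.16337467 -470.73416061   51.75684646] brown [786.26176575 553.28026538 179.76548352] tumbler [433.28528819 531.28710712  18.00886907]
(3.0, array([516.42215239, -81.84214032, 259.91303505]), array([ 0.64816607,  0.9521277 , -0.59170971]))
(3.6, array([529.20993809,  34.94315376, 330.11740971]), array([ 0.0312364, -0.6874686, -0.7510468]))
(4.7333, array([563.42997666, 202.21464435, 111.01787464]), array([0.33650068, 0.10158725, 0.94048098])) 0.36258876774461657
```

View pics/w0.png

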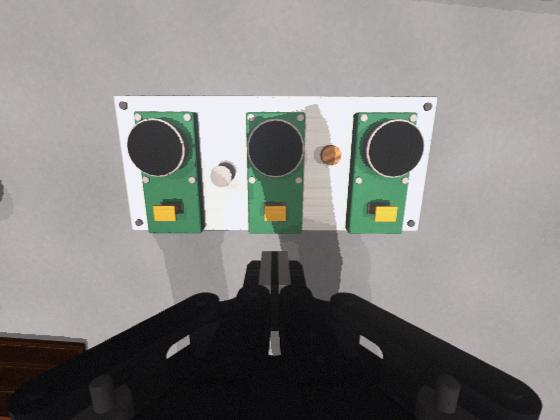

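The wrist view shows the pads at (156,147), (276,148), (396,149) and the tags at (164,214), (275,214), (386,214), as expected. I'll compare positions, then press in order.

```bash
python3 - <<'E'
from h import *
W=load("w0")
for i,p in enumerate([(156,147),(276,148),(396,149),(164,214),(275,214),(386,214)]): print(np.round(atz(W,*p,90-10*(i>2)),1))
from r import *
def avg(n=8):
    f=[]
    for _ in range(n): wait(.03);s=st();f.append([s[1][2],s[2][2]])
    return np.mean(f,0)
for i,p in enumerate(PAD):
    if i: movel([*p,110],R,max_speed=250)
    wait(.2);b=avg();print("pad",i,"base",b.round(2),st()[1].round(1))
    hit=movel([*p,95],max_speed=60,guard=12);
    for z in (88,84,80,77):
        hit=movel([*p,z],max_speed=40,guard=18);wait(.15);a=avg();print(z,hit,a.round(2),"F",round(a[1]-b[1],2))
        if hit:break
    movel([*p,110],max_speed=80)
print(st())
E
```

```text
[561.1 198.7  90. ]
[574.   35.2  90. ]
[ 586.9 -128.7   90. ]
[462.8 193.3  80. ]
[477.1  28.   80. ]
[ 491.5 -137.3   80. ]
pad 0 base [110.54  -0.18] [562.6 203.3 110.2]
88 False [ 8.813e+01 -1.000e-02] F 0.17
84 False [ 8.404e+01 -6.000e-02] F 0.12
80 False [8.006e+01 2.000e-02] F 0.19
77 False [77.02  0.23] F 0.41
pad 1 base [109.99  -0.32] [576.5  39.3 110. ]
88 False [88.12 -0.14] F 0.19
84 False [8.404e+01 3.000e-02] F 0.36
80 False [80.05  0.1 ] F 0.42
77 False [7.703e+01 4.000e-02] F 0.36
pad 2 base [110.06  -0.36] [ 590.5 -125.1  110. ]
88 False [88.13 -0.13] F 0.23
84 False [84.04  0.3 ] F 0.66
80 False [ 8.005e+01 -4.000e-02] F 0.32
77 False [ 7.703e+01 -3.000e-02] F 0.34
(18.875, array([ 590.56007319, -125.5112938 ,  110.28907226]), array([-0.67811137, -0.30116853,  0.23428794]))
```

No force rise was felt, so either there's no contact or the sensor doesn't show it. I'll look from the side with the tip at the left pad, lowered only slightly.

```bash
python3 - <<'E'
from r import *
p=PAD[0]
movel([*p,110],R,max_speed=250);movel([*p,86],max_speed=60)
a=camera("side");b=camera("scene");s=read_state();print(s["eef_pos"],s["finger_gap"],s["ft_force"],s["joint_efforts"].round(2),s["time"])
x=a["image"][190:330,220:360];y=b["image"][190:330,250:390]
cv2.imwrite("pics/t1.png",cv2.resize(np.hstack([x,y]),None,fx=2.8,fy=2.8,interpolation=cv2.INTER_CUBIC))
E
```

```text
[562.64852607 203.51236445  86.22076058] 0.38001897280853253 [-0.10691182  0.02704699  0.40359871] [ 1.000e-02 -9.518e+01 -5.930e+00 -2.919e+01  2.000e-02 -0.000e+00
 -0.000e+00] 20.9917
```

View pics/t1.png

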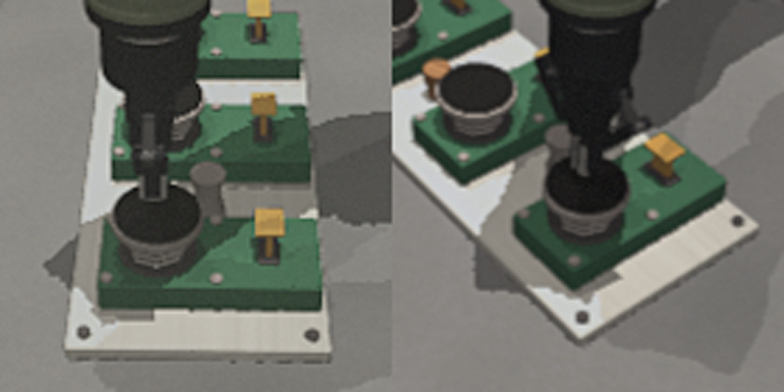

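The fingertip ends above the pad: at side crop (152,197) and scene crop (580,175), while the pad's face centre is lower. I'll triangulate the real tip.

```bash
python3 - <<'E'
from h import *
A,B=load("scene0"),load("side0")
print(tri(A,(317.1-.3,252.5-.3),B,(274.3-.3,260.4-.3)))
for n,C in(("scene",A),("side",B)):
    M=C["cam_to_world"]
    for z in(86,100):
        q=np.linalg.inv(M)@[562.6,203.5,z,1];print(n,z,C["cx"]-C["fx"]*q[0]/q[2],C["cy"]+C["fy"]*q[1]/q[2])
E
```

```text
(array([566.55504694, 195.88575748,  99.08037614]), np.float64(4.235246115259987))
scene 86 319.5360235898234 256.3560106948031
scene 100 319.7922782057054 252.31286492724192
side 86 275.1061294950663 267.37046432836524
side 100 274.97739215429834 262.93129685975896
```

The real tip sits about 14 mm above the reported TCP, so nothing has been pressed yet: the lowest tip height was about 91 mm. I'll now press for real, finding contact by force and then going 10 mm further.

```bash
python3 - <<'E'
from r import *
def avg(n=6):
    f=[]
    for _ in range(n): wait(.02);s=st();f.append([s[1][2],s[2][2]])
    return np.mean(f,0)
for i,p in enumerate(PAD-[1,1.5]):
    movel([*p,86 if i==0 else 100],R,max_speed=250)
    movel([*p,80],max_speed=100);wait(.1);b=avg(8);print("pad",i,"base",b.round(2))
    k=None;z=80
    while z>58 and (k is None or z>k-10):
        z-=2.5;hit=movel([*p,z],max_speed=40,guard=20);wait(.05);a=avg();F=a[1]-b[1];print(z,hit,a.round(2)[0],"F",round(F,2))
        if hit:break
        if k is None and F>1.6:k=z
    movel([*p,100],max_speed=100)
print(st())
E
```

```text
pad 0 base [79.99  0.1 ]
77.5 False 77.49 F -0.02
75.0 False 74.98 F -0.26
72.5 False 72.48 F 0.27
70.0 False 69.98 F 0.06
67.5 False 67.47 F 0.08
65.0 False 65.14 F 2.75
62.5 False 62.61 F 5.06
60.0 False 60.25 F 8.05
57.5 False 57.88 F 10.14
pad 1 base [80.43  0.14]
77.5 False 77.51 F -0.08
75.0 False 74.96 F 0.01
72.5 False 72.46 F -0.13
70.0 False 69.97 F -0.13
67.5 False 67.48 F -0.33
65.0 False 65.05 F 1.17
62.5 False 62.52 F 2.51
60.0 False 60.01 F 3.13
57.5 False 57.54 F 4.21
pad 2 base [8.042e+01 2.000e-02]
77.5 False 77.52 F 0.01
75.0 False 74.97 F 0.05
72.5 False 72.48 F 0.4
70.0 False 69.98 F -0.2
67.5 False 67.48 F -0.24
65.0 False 65.11 F 2.17
62.5 False 62.6 F 4.53
60.0 False 60.19 F 6.03
57.5 False 57.78 F 7.88
(37.0333, array([ 589.10362693, -126.95169937,   99.62979932]), array([-0.663144  , -0.38457272, -0.02891083]))
```

The middle pad is clearly the softest (0.4 N/mm against about 1.0 and 0.8). The forces suggest the presses only reached about 8.3–9.2 mm, which is marginal against the 9 mm required. I'll repeat all three in order at about 13 mm before touching a tag.

```bash
python3 - <<'E'
from r import *
F=[]
for i,p in enumerate(PAD-[1,1.5]):
    movel([*p,90],R,max_speed=280)
    b=st()[2][2]
    hit=movel([*p,53.5],max_speed=90,guard=28);wait(.12)
    f=[]
    for _ in range(4): wait(.02);f.append(st()[2][2])
    F.append(np.mean(f));print(i,hit,st()[1].round(1),round(F[-1],2))
    movel([*p,90],max_speed=110);print(st()[0])
k=int(np.argmin(F));print("softest",k)
assert k==1
p=TAG[k]-[2,1.5]
movel([*p,90],R,max_speed=250);movel([*p,62],max_speed=100)
hit=movel([*p,28],max_speed=30,guard=16);print(hit,st())
movel([*p,100],max_speed=150)
a=camera("side");b=camera("scene");print(st())
x=a["image"][180:330,220:360];y=b["image"][180:330,250:390]
cv2.imwrite("pics/t2.png",cv2.resize(np.hstack([x,y]),None,fx=2.8,fy=2.8,interpolation=cv2.INTER_CUBIC))
E
```

```text
0 False [562.3 201.1  53.5] 15.15
39.5833
1 False [575.4  38.5  53.8] 5.6
41.55
2 False [ 590.1 -126.    53.3] 12.34
43.5167
softest 1
True (45.6917, array([480.27134439,  29.36253906,  36.41793821]), array([-2.51150011, -0.65255671, 17.55276137]))
(46.3667, array([479.13015744,  29.33137133,  98.82940551]), array([-0.23791742,  0.37754117, -0.09359001]))
```

View pics/t2.png

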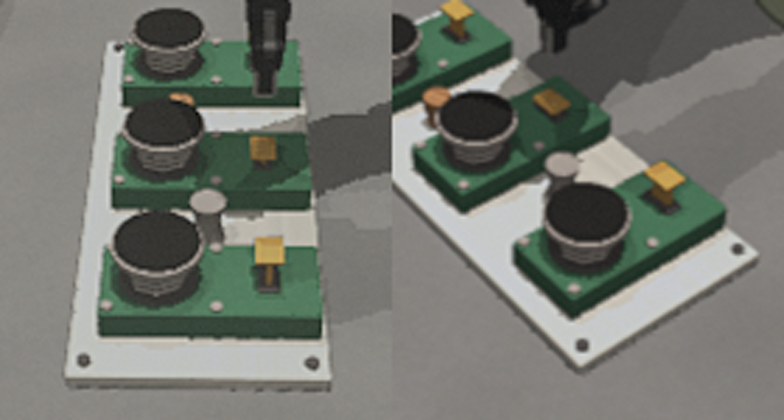

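The middle tag is down at side crop (263,148), stopped at TCP 36.4 mm as expected for full travel, with 17 N at the stop. The left and right tags are still up and the pads have returned. I'll raise the hand and finish.

```bash
python3 - <<'E'
from r import *
h=np.load("side0.npz")
movel([477,29,200],max_speed=150);wait(.2)
from h import depth
W=camera("side")
for n,u,v in(("L",316.3,269.6),("M",314,233),("R",312,192.5)): print(n,depth(h,u,v).round(0),depth(W,u,v).round(0))
print(st());finish_job()
E
```

```text
L [466. 200.  84.] [466. 198.  83.]
M [479.  43.  69.] [479.  34.  63.]
R [ 494. -135.   81.] [ 494. -138.   79.]
(47.4333, array([476.71053474,  29.02198952, 199.37654507]), array([-0.51064767, -0.41425222, -0.01758178]))
the job is handed in; nothing more can be done
```

The middle pad was the softest, so I pushed its tag all the way down, left the other two up, and handed the job in at 47.4 s of the 56 s allowed.

- **Presses that didn't count:** The fingertips turned out to sit about 23 mm above the reported TCP when closed, so my first pass touched nothing. The second pass pressed all three pads in order, but only to about 8–9 mm, so I could not be sure it reached half-way. I therefore repeated the left-to-right sequence at about 13 mm, letting each pad come back up.
- **Which is softest:** At about 13 mm the forces were 15.2 N (left), 5.6 N (middle) and 12.3 N (right). The shallower pass gave the same ranking.
- **Tag:** I pushed the middle tag until it stopped at TCP height 36.4 mm with 17.6 N on the tool, against 37 mm expected for the full 20 mm of travel.
- **Last checks:** Camera depth put the middle tag at about 63 mm (60 expected when down), and the left and right tags at about 83 and 79 mm (80 when up). After the push, the pictures showed the pads back up with the stopper and jigger still standing. I took no last picture of the tumbler, sample bottle or large bottles, but the arm stayed clear of them. The hand finished at 200 mm with no contact force.
- **Disagreement:** The camera views differed by 2–5 mm in position, small next to the sizes of the pads and tags.

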